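# Fold down the sprung ware rest and set a cup to drain

## Task

Fold the upright ware rest of the draining station down, pushing it gently over its spring until it snaps onto its front stop by itself; never force it against the stop. Then set the green cup gently on the ring mark of the folded-down rest, mouth down as it stands now, and leave everything else where it is.

Things in the scene. Friction and masses are not known exactly. Their poses are not given: they have to be found in the camera images.
- station: Draining station, fixed: white drip tray 230 x 190 x 20 mm (x -70 to 160) with two blue cheeks 115 mm high at y = +-76 mm (x -25 to 25) carrying the rest's hinge. Origin on the table below the hinge; x is the horizontal way the rest folds down, y runs along the hinge, z up. Hinge axis at z = 100 mm. A rubber bar behind the upright rest (x -20 to -5, z 105 to 135 mm) holds it vertical
- rest: Sprung ware rest: aluminium plate 10 mm thick (x), 120 mm wide (y), 130 mm long (z from 10 to 140 mm), yellow strip on its free edge. Origin on the hinge axis midway between the cheeks; z points to the free edge, y along the hinge; -x is the face with the ring mark, looking back while upright, up when folded. Fold angle = angle of z from vertical, 0 at the start. Over 18 N from the robot bends it
- rest_push (a point): Where to push: a point in the -x face of the rest, 115 mm from the hinge; axes as the rest's. It takes about 5 to 7 N at first, fading to nothing at the dead point, where the rest leaves the pusher and snaps on. Spring and stop are set differently each time, unmeasured: dead point anywhere from 0.95 to 1.5 rad, rigid stop 0.15 to 0.3 rad past it (at 1.26 to 1.66 rad)
- rest_mark (a point): Centre of the blue ring mark (72 mm across) on the rest, in the surface of its -x face, 75 mm from the hinge axis; axes as those of the rest. The cup belongs here, within 25 mm
- cup_mid (a point): The green cup standing upside down, a cylinder 56 mm in diameter and 70 mm high, about 0.2 kg; this point is its centre, 35 mm above its underside; z along its axis, up. The other two cups, cream and slate blue, have the same shape
- cup_cream: cream cup, same shape, stays where it is; origin at the centre of its underside
- cup_slate: slate-blue cup, same shape, stays where it is; origin at the centre of its underside
- jug: clear measuring jug, 110 mm across, 140 mm high, stays; origin under its centre
- jar_a: white glaze jar with blue cap, 80 mm across, 100 mm high, stays
- jar_b: white glaze jar with red cap, 80 mm across, 100 mm high, stays
- brush: brush lying on the table, stays
- spatula: spatula lying on the table, stays
- bowl: upturned pale bowl, 170 mm across, 80 mm high, stays
Mind the look-alikes: they are no part of the job. What is shaped like the part that bears cup_mid but pink or yellow is not meant.

How it is judged:
By the outcome, as a careful person would: the job done as asked, in the order asked, and still so for the second after the job is handed in, with the robot touching nothing.
It also fails if it takes over 64 s, if anything falls off the work surface, if the arm or the gripper's body presses on something with over 40 N, if the wrist force passes 120 N, or if a joint passes its speed limit or range.

## Robot

A 6-joint arm with a two-finger parallel gripper is mounted at the origin on the work surface. World frame = base frame: x ahead of the robot, y to its left, z up, the work surface at z = 0. Lengths are in mm, angles in degrees, forces in N, time in s.
With the tool pointing down it reaches from about 350 to 850 mm from the base axis. Payload 8.1 kg.
Tool frame: the origin (TCP) lies midway between the tips of the shut fingers; the grasp point (between the pads) lies grip_depth behind it (grip_depth is the distance from the TCP to the grasp point, in mm); z points along the fingers, y is the line along which they close (so a half turn about z gives the same grasp; the last joint's range is limited). The gripper opens to 85 mm and grips with 20 to 120 N. Pads are 22 mm wide; open, the fingers measure 114 mm over their backs; the gripper's body (76 mm by 85 mm) begins 54 mm behind the grasp point. The pads swing forward as they close: fully open they stand 13 mm farther back than shut.
Start: joints at [-74.278, 7.471, 85.268, -0, 87.261, -4.893], TCP at [211.272, -561.578, 231.292] pointing down, gripper open.
Joint ranges: [-169.43, 169.43], [-51.17, 129.36], [1.28, 143.12], [-76.62, 256.62], [0, 156.53], [-152.29, 152.29]. Speed limits (degrees/s): [136.94, 136.94, 159.86, 180, 180, 180].

## Interface

Orientations are given as [roll, pitch, yaw] about the fixed x, y, z axes, in that order (R = Rz(yaw) Ry(pitch) Rx(roll)).
In Python, from bench import sense, snapshot, hand_in, grip_depth gives the robot as it stands. The module is installed in compiled form; this text tells all that it offers.
- The arm moves only by the tool apply_moves, never from a script. Its argument "series" is text: rows parted by semicolons, each of 5 numbers parted by spaces: the shift along the tool's x, y, z each as a share of 0.3 m, from -1 to 1, then the turn about the tool's z as a share of 2 rad, from -1 to 1, then the gripper's target within -1 to 1 (shut at 1, half-way at 0, fully open at -1). In form: tx ty tz twist gripper; .... A call has 1 to 5 rows; each row shifts and turns the commanded pose from where the row before left it, along the tool's axes as they then stand; what a row does not reach is not made up. A row lasts 1/12 s, in which the tool goes at most 41.7 mm and 7.16 degrees, less where a joint would pass 70% of its speed; a pose out of reach is approached as far as the arm can. A call with a number of a shift or a turn outside -1 to 1 is refused whole. A call with a gripper value outside its range is refused whole. The fingers move at their own pace and stop on an object; "squeeze" is the grip in N (left out, the last holds). Time passes only in rows, so rows that do not move let the fingers close. It gives the time, the measured TCP pose, the force, the opening and the grip force at its end, in the units of the state.
- sense(): the state, without advancing time (a new reading comes with each control period).
- snapshot(name): name is "scene" or "side" or "wrist"; returns a dict with "frame" (420x560x3 uint8, blue, green, red), "depth" (420x560 float32, mm along the optical axis (not along the pixel's ray), 0 where there is no reading), "intrinsics" (3x3 intrinsics, pixels), "extrinsics" (4x4, takes a point from camera to world coordinates); the wrist camera has in their place "tool_from_camera" (4x4, takes a point from camera to tool coordinates, whose origin is the TCP and whose axes are the flange's). Camera axes: x right, y down, z forward; pixel columns grow to the right and rows downward; lengths in mm; the calibration is good to about 2 mm. A picture is of the moment at which its call begins: read the wrist's pose just before it.
- hand_in(): hands the job in; it is judged then, once.
The state is a dict: "time": time; "joint_pos": joint angles; "qd": joint speeds; "joint_efforts": joint torques, N m; "tool_pos": TCP position; "tcp_rot": TCP orientation; "ft_force": force on the tool from outside, world axes, zero at the start; "wrist_torque": the same for the moment, N m; "finger_gap": finger opening in mm; "grip_force": force on a finger pad.
Only numpy, scipy, OpenCV 4.12 (cv2) and the standard library are available. Lean on these libraries where they do the work, as an engineer would, in place of code of your own. Each camera call takes 0.05 s, during which the arm holds its last target. There are 200 camera calls.

## Working session

There is one attempt and no reset: what is moved stays moved. The work goes in short steps, Python scripts to look and compute and a tool call to move; the robot and the scene stay as the last step left them, time stands still between calls to the robot, and variables do not carry over. Pictures are saved under pics/ and viewed, at most 10 in all, crops included, and the job is handed in when it is done.

Besides the shell and the picture viewer there is one more tool, called after "Request:" as name(argument=value, ...), one argument or row to a line, values as JSON. apply_moves: Moves the arm, as the interface text tells. Its arguments: {"type":"object","properties":{"series":{"type":"string"},"squeeze":{"type":"number"}},"required":["series"]}

```bash
mkdir -p pics; cat > h.py <<'E'
import numpy as np,cv2
from bench import sense,snapshot,hand_in,grip_depth
from scipy.spatial.transform import Rotation as R
def cloud(s,T=None):
    T=s["extrinsics"] if T is None else T
    d=s["depth"];K=np.array(s["intrinsics"]);v,u=np.indices(d.shape)
    P=np.stack([(u-K[0,2])/K[0,0]*d,(v-K[1,2])/K[1,1]*d,d],-1)
    T=np.array(T);return P@T[:3,:3].T+T[:3,3]
E
python3 - <<'E'
from h import *
print(sense(),grip_depth)
for n in("scene","side"):
    s=snapshot(n);cv2.imwrite(f"pics/{n}.png",s["frame"]);np.savez(n+".npz",f=s["frame"],P=cloud(s),d=s["depth"]);print(n,np.round(s["extrinsics"],2).tolist())
E
```

```text
{'time': 0.0, 'joint_pos': array([-7.42757993e+01,  7.51502422e+00,  8.53316760e+01, -6.29199731e-04,
        8.72606741e+01, -4.89530803e+00]), 'qd': array([-0.04756145, -0.02097638,  0.01212222,  0.03409459, -0.09608942,
       -0.06667733]), 'joint_efforts': array([ 1.26480179e-03, -5.69397640e+01, -5.00547016e+01,  5.16576256e-05,
        1.47104042e-02, -2.54953886e-05]), 'tool_pos': array([ 211.13834392, -561.02228601,  230.22233238]), 'tcp_rot': array([-1.79892964e+02, -8.53668385e-03,  2.06195314e+01]), 'ft_force': array([ 0.54266021, -0.5343103 , -0.06824978]), 'wrist_torque': array([-0.01697823, -0.0035233 , -0.01065993]), 'grip_force': 0.0, 'finger_gap': 85.27461823622889} 18.700000000000003
scene [[0.35, 0.78, -0.53, 1278.17], [0.94, -0.28, 0.21, -249.12], [0.01, -0.56, -0.83, 1213.78], [0.0, 0.0, 0.0, 1.0]]
side [[-0.83, -0.39, 0.4, -144.57], [-0.56, 0.59, -0.59, 1046.73], [-0.01, -0.71, -0.71, 1377.77], [0.0, 0.0, 0.0, 1.0]]
```

View pics/scene.png

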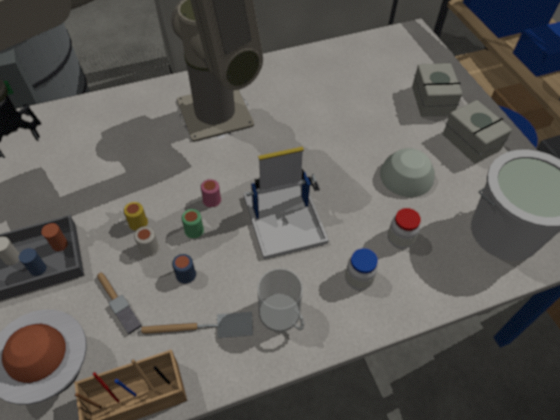

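View pics/side.png

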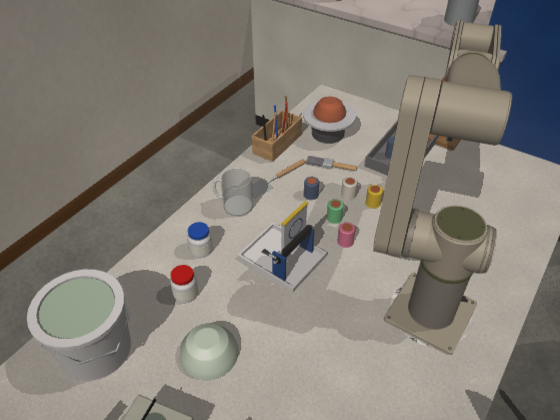

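The scene view shows the station at (285,205) with its yellow strip at (280,153). In the scene and side views the candidates sit at:

| Cup | Scene | Side |
|---|---|---|
| green | (192,223) | (335,211) |
| pink | (210,192) | (346,235) |
| yellow | (135,215) | (375,196) |
| cream | (146,240) | (349,188) |
| slate | (183,268) | (311,188) |

The pale green bowl is at (408,168) in the scene view. By the description I choose the green cup.

```bash
cat > m.py <<'E'
from h import *
for n,roi in(("scene",(100,300,100,350)),("side",(150,300,220,400))):
    z=np.load(n+".npz");f,P=z["f"],z["P"];H=cv2.cvtColor(f,cv2.COLOR_BGR2HSV).astype(int)
    m=np.zeros(f.shape[:2],bool);m[roi[0]:roi[1],roi[2]:roi[3]]=1
    h,s,v=H[...,0],H[...,1],H[...,2]
    for nm,c in(("green",(h>45)&(h<80)&(s>90)),("yellow",(h>20)&(h<32)&(s>140)&(v>90)),("blue",(h>105)&(h<125)&(s>140))):
        k,l,st,ce=cv2.connectedComponentsWithStats((c&m).astype(np.uint8))
        for i in range(1,k):
            if st[i,4]>25:
                p=P[l==i];print(n,nm,st[i].tolist(),"med",np.median(p,0).round(),"lo",np.percentile(p,3,0).round(),"hi",np.percentile(p,97,0).round())
    # cups: green cup bounding by position
    t=m&(P[...,2]>12)&(P[...,2]<28)&(s<50)
    k,l,st,ce=cv2.connectedComponentsWithStats(t.astype(np.uint8));i=1+np.argmax(st[1:,4])
    r=cv2.minAreaRect(P[l==i][:,:2].astype(np.float32));print(n,"tray",st[i].tolist(),r,cv2.boxPoints(r).round().tolist())
z=np.load("scene.npz");z2=np.load("side.npz")
a=cv2.resize(z["f"][130:290,110:340],None,fx=2.4,fy=2.4,interpolation=2);b=cv2.resize(z2["f"][170:300,230:390],None,fx=2.4,fy=2.95,interpolation=2)
b=cv2.resize(z2["f"][170:300,225:325],(248,384*130*100//(100*130)),interpolation=2)
cv2.imwrite("pics/crop.png",np.hstack([a,b]))
E
python3 m.py
```

```text
scene green [183, 217, 20, 20, 241] med [ 472. -195.   45.] lo [ 462. -216.    9.] hi [ 478. -173.   71.]
scene yellow [259, 148, 44, 11, 136] med [456.  67. 240.] lo [448.  15. 236.] hi [463. 124. 244.]
scene yellow [125, 203, 22, 23, 139] med [ 382. -324.   66.] lo [ 353. -360.   12.] hi [ 393. -315.   72.]
scene blue [303, 173, 7, 32, 128] med [476. 140.  84.] lo [453. 137.  27.] hi [488. 151. 118.]
scene blue [253, 184, 5, 33, 85] med [471. -10. 100.] lo [437. -14.  27.] hi [478.  -1. 119.]
scene tray [243, 192, 85, 66, 471] ((503.137451171875, 65.86338806152344), (191.7102813720703, 235.3385772705078), 86.03287506103516) [[379.0, -22.0], [614.0, -38.0], [627.0, 153.0], [392.0, 170.0]]
side green [328, 202, 15, 21, 144] med [ 434. -168.   50.] lo [ 421. -196.    8.] hi [ 457. -161.   73.]
side yellow [366, 186, 17, 22, 242] med [ 353. -317.   44.] lo [ 335. -345.    5.] hi [ 383. -306.   73.]
side yellow [282, 201, 26, 25, 118] med [451.  72. 241.] lo [442.  14. 235.] hi [458. 129. 246.]
side blue [273, 252, 13, 28, 213] med [450. 151.  57.] lo [433. 145.  17.] hi [477. 156. 117.]
side tray [238, 223, 89, 68, 524] ((498.26837158203125, 69.16363525390625), (196.79498291015625, 239.29940795898438), 86.25170135498047) [[372.0, -21.0], [611.0, -37.0], [624.0, 160.0], [385.0, 175.0]]
```

View pics/crop.png

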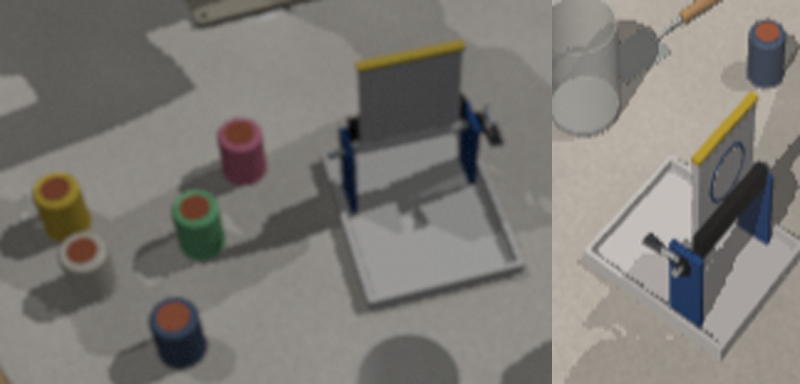

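The crop confirms the green cup at crop (197,225). It also shows the ring on the rest's face towards the robot (crop right, (727,172)), so the rest folds away from the robot.

```bash
python3 - <<'E'
from h import *
from scipy.optimize import minimize
z=[np.load(n+".npz") for n in("scene","side")]
Q=np.vstack([a["P"].reshape(-1,3) for a in z])
for nm,c in(("green",(448,-190)),("pink",(375,-150)),("yellow",(365,-335)),("cream",(440,-310)),("slate",(560,-220))):
    c=np.array(c,float)
    q=Q[(Q[:,2]>15)&(Q[:,2]<80)&(np.hypot(*(Q[:,:2]-c).T)<55)]
    top=q[q[:,2]>66][:,:2]; w=q[q[:,2]<62][:,:2]
    f=lambda c:np.minimum(abs(np.hypot(*(w-c).T)-28),8).mean()*len(w)+np.maximum(np.hypot(*(top-c).T)-28,0).sum()
    r=min((minimize(f,c+d,method="Nelder-Mead") for d in np.random.randn(8,2)*8),key=lambda r:r.fun)
    print(nm,r.x.round(1),r.fun/len(q),len(w),len(top),top.mean(0).round(1) if len(top) else "", np.percentile(q[:,2],97))
p=Q[(abs(Q[:,0]-455)<25)&(abs(Q[:,1]-70)<50)&(Q[:,2]>150)&(Q[:,2]<232)]
for lab,a in zip(("front","back"),z):
    p=a["P"].reshape(-1,3);p=p[(abs(p[:,0]-455)<25)&(abs(p[:,1]-70)<50)&(p[:,2]>150)&(p[:,2]<232)]
    A=np.c_[p[:,1]-70,p[:,2]-200,np.ones(len(p))];print(lab,len(p),np.linalg.lstsq(A,p[:,0],rcond=None)[0])
E
```

```text
green [ 446.8 -193.3] 0.9222415111725907 344 332 [ 447.9 -192.2] 73.96315392106676
pink [ 359.2 -115.6] 1.1114720708972514 210 252 [ 362.1 -118.3] 74.00491661463357
yellow [ 365.6 -340.2] 1.035067725480605 356 325 [ 366.6 -338.3] 73.81860496193107
cream [ 461.  -327.4] 1.9863513926760281 340 351 [ 461.1 -326. ] 74.3577895375973
slate [ 579.6 -250.9] 0.8396373591955565 213 313 [ 579.3 -247.7] 74.1797889785898
front 719 [ 6.69754859e-02 -1.41036437e-02  4.59694505e+02]
back 332 [ 6.74165600e-02 -1.01444130e-02  4.46865108e+02]
```

Request:
apply_moves(
  series="0.08 -0.113 0 0 1; 0.08 -0.113 0 0 1; 0.08 -0.113 0 0 1; 0.08 -0.113 0 0 1; 0.08 -0.113 0 0 1",
)

```text
time: 0.52
tool_pos: [263.8, -358.6, 230.5]
tcp_rot: [-179.9, 0.0, 20.6]
ft_force: [0.8, 0.7, -0.1]
finger_gap: 25.7
grip_force: 0.0
```

Request:
apply_moves(
  series="0 0 0 0.054 1; 0 0 0 0.054 1; 0 0 0 0.054 1; 0 0 0 0.054 1; 0.031 -0.122 0.004 0 1",
)

```text
time: 0.93
tool_pos: [274.5, -327.7, 229.7]
tcp_rot: [179.9, 0.1, -4.7]
ft_force: [1.6, 0.7, -0.1]
finger_gap: -0.0
grip_force: 0.0
```

Request:
apply_moves(
  series="0.031 -0.122 0.004 0 1; 0.031 -0.122 0.004 0 1; 0.031 -0.122 0.004 0 1; 0.031 -0.122 0.004 0 1; 0.031 -0.122 0.004 0 1",
)

```text
time: 1.35
tool_pos: [335.3, -144.0, 223.8]
tcp_rot: [-180.0, -0.0, -4.2]
ft_force: [1.6, 0.6, 0.2]
finger_gap: -0.1
grip_force: 0.0
```

Request:
apply_moves(
  series="0.031 -0.122 0.004 0 1; 0.031 -0.122 0.004 0 1; 0.031 -0.122 0.004 0 1; 0.031 -0.122 0.004 0 1; 0.031 -0.122 0.004 0 1",
)

```text
time: 1.77
tool_pos: [395.0, 35.5, 217.9]
tcp_rot: [180.0, -0.0, -4.1]
ft_force: [0.8, 0.1, -0.3]
finger_gap: -0.0
grip_force: 0.0
```

Request:
apply_moves(
  series="0.031 -0.122 0.004 0 1; 0 0 0 0 1; 0 0 0 0 1",
)

```text
time: 2.02
tool_pos: [406.5, 71.2, 216.3]
tcp_rot: [180.0, 0.1, -3.9]
ft_force: [0.9, -0.9, 0.1]
finger_gap: -0.2
grip_force: 0.0
```

Request:
apply_moves(
  series="0.03 -0.007 0.004 0 1; 0.03 0 0 0 1; 0.01 0 0 0 1; 0.007 0 0 0 1; 0.007 0 0 0 1",
)

```text
time: 2.43
tool_pos: [432.0, 68.6, 215.6]
tcp_rot: [180.0, 0.0, -4.2]
ft_force: [-0.2, -0.3, 0.1]
finger_gap: -0.1
grip_force: 0.0
```

Request:
apply_moves(
  series="0.007 0 0 0 1; 0.007 0 0 0 1; 0.007 0 0 0 1",
)

```text
time: 2.68
tool_pos: [438.2, 68.9, 215.7]
tcp_rot: [180.0, 0.0, -4.2]
ft_force: [-5.4, -0.9, 2.6]
finger_gap: 0.1
grip_force: 2.7
```

Request:
apply_moves(
  series="0.015 0 0 0 1; 0.015 0 0.0005 0 1; 0.015 0 0.001 0 1; 0.015 0 0.001 0 1; 0.015 0 0.0015 0 1",
)

```text
time: 3.1
tool_pos: [460.4, 67.4, 214.6]
tcp_rot: [180.0, 0.1, -4.1]
ft_force: [-5.3, -0.7, 4.0]
finger_gap: 0.1
grip_force: 3.2
```

Request:
apply_moves(
  series="0.015 0 0.0025 0 1; 0.015 0 0.003 0 1; 0.015 0 0.004 0 1; 0.015 0 0.0045 0 1; 0.015 0 0.005 0 1",
)

```text
time: 3.52
tool_pos: [483.1, 65.9, 209.1]
tcp_rot: [180.0, 0.1, -4.1]
ft_force: [-5.5, -0.1, 4.9]
finger_gap: -0.0
grip_force: 3.1
```

Request:
apply_moves(
  series="0.0145 0 0.0055 0 1; 0.014 0 0.006 0 1; 0.014 0 0.0065 0 1; 0.0135 0 0.0075 0 1; 0.013 0 0.008 0 1",
)

```text
time: 3.93
tool_pos: [504.7, 64.5, 199.0]
tcp_rot: [-180.0, -0.1, -4.1]
ft_force: [-3.3, 1.4, 6.3]
finger_gap: -0.0
grip_force: 2.9
```

Request:
apply_moves(
  series="0.013 0 0.008 0 1; 0.0125 0 0.009 0 1; 0.012 0 0.0095 0 1; 0.0115 0 0.01 0 1",
)

```text
time: 4.27
tool_pos: [519.8, 63.5, 188.3]
tcp_rot: [-180.0, -0.1, -4.1]
ft_force: [-1.9, 0.2, 6.8]
finger_gap: 0.1
grip_force: 2.5
```

Request:
apply_moves(
  series="0.01 0 0.009 0 1; 0.01 0 0.0095 0 1; 0.009 0 0.0095 0 1; 0.009 0 0.01 0 1",
)

```text
time: 4.6
tool_pos: [531.4, 62.7, 176.9]
tcp_rot: [-180.0, -0.1, -4.1]
ft_force: [-0.4, 0.5, 4.0]
finger_gap: -0.1
grip_force: 2.0
```

Request:
apply_moves(
  series="0.006 0 0.0075 0 1; 0.006 0 0.0075 0 1",
)

```text
time: 4.77
tool_pos: [534.5, 62.3, 172.1]
tcp_rot: [-180.0, -0.1, -4.1]
ft_force: [-0.3, 0.7, 3.9]
finger_gap: -0.2
grip_force: 1.8
```

Request:
apply_moves(
  series="0.006 0 0.0075 0 1; 0.006 0 0.0075 0 1",
)

```text
time: 4.93
tool_pos: [537.6, 62.0, 167.3]
tcp_rot: [-180.0, -0.0, -4.1]
ft_force: [-0.1, 0.7, 3.1]
finger_gap: 0.1
grip_force: 1.5
```

Request:
apply_moves(
  series="0.005 0 0.008 0 1; 0.005 0 0.008 0 1",
)

```text
time: 5.1
tool_pos: [540.4, 61.7, 162.3]
tcp_rot: [180.0, -0.0, -4.1]
ft_force: [-0.3, -0.1, 2.9]
finger_gap: -0.3
grip_force: 1.2
```

Request:
apply_moves(
  series="0.005 0 0.008 0 1; 0.005 0 0.008 0 1",
)

```text
time: 5.27
tool_pos: [543.2, 61.5, 157.3]
tcp_rot: [180.0, 0.0, -4.1]
ft_force: [-0.2, -0.2, 2.9]
finger_gap: 0.0
grip_force: 0.9
```

Now about 1.1 rad; the force is fading linearly, pointing to a dead point near 1.25. I continue in small steps.

Request:
apply_moves(
  series="0.004 0 0.0085 0 1; 0.004 0 0.0085 0 1",
)

```text
time: 5.43
tool_pos: [545.5, 61.3, 152.2]
tcp_rot: [180.0, 0.0, -4.1]
ft_force: [0.7, 0.2, 1.6]
finger_gap: -0.6
grip_force: 0.6
```

Request:
apply_moves(
  series="0.004 0 0.0085 0 1",
)

```text
time: 5.52
tool_pos: [546.6, 61.3, 149.6]
tcp_rot: [180.0, 0.0, -4.1]
ft_force: [0.3, 0.4, 1.2]
finger_gap: -0.1
grip_force: 0.4
```

Request:
apply_moves(
  series="0.0035 0 0.0085 0 1",
)

```text
time: 5.6
tool_pos: [547.7, 61.2, 147.0]
tcp_rot: [180.0, 0.0, -4.1]
ft_force: [-0.0, -0.6, 0.7]
finger_gap: -0.0
grip_force: 0.2
```

Request:
apply_moves(
  series="0.0035 0 0.0085 0 1",
)

```text
time: 5.68
tool_pos: [548.7, 61.1, 144.4]
tcp_rot: [180.0, 0.0, -4.1]
ft_force: [0.1, 0.0, 0.2]
finger_gap: -0.2
grip_force: 0.1
```

```bash
cat > r.py <<'E'
from h import *
import sys
s=snapshot("side");f=s["frame"];P=cloud(s);H=cv2.cvtColor(f,cv2.COLOR_BGR2HSV).astype(int)
st=sense();print(st["time"],st["tool_pos"].round(1),st["ft_force"].round(1),st["grip_force"])
O=np.array([453.5,70.5,0]);a=np.deg2rad(-3.85);B=np.array([[np.cos(a),np.sin(a),0],[-np.sin(a),np.cos(a),0],[0,0,1]])
for n in("side","scene"):
    if n=="scene": s=snapshot(n);f=s["frame"];P=cloud(s);H=cv2.cvtColor(f,cv2.COLOR_BGR2HSV).astype(int)
    L=(P-O)@B.T
    y=(H[...,0]>20)&(H[...,0]<32)&(H[...,1]>140)&(H[...,2]>80)&(abs(L[...,1])<70)&(L[...,0]>-60)&(L[...,0]<180)
    q=L[y]
    if len(q): print(n,len(q),np.median(q,0).round(1),"ang",np.arctan2(np.median(q[:,0]),np.median(q[:,2])-100).round(3))
    w=(abs(L[...,1])<56)&(L[...,0]>30)&(L[...,0]<135)&(L[...,2]>70)&(L[...,2]<175)&(H[...,1]<60);q=L[w]
    if len(sys.argv)>1 and len(q):
        A=np.c_[q[:,0],np.ones(len(q))]
        for _ in range(10):
            c=np.linalg.lstsq(A,q[:,2],rcond=None)[0];e=abs(A@c-q[:,2]);k=e<max(4,np.percentile(e,80));A=A[k];q=q[k]
        print("plane",len(q),c,"ang",np.pi/2-np.arctan(c[0]),"z@75",c@[75,1])
    cv2.imwrite(f"pics/r_{n}.png",cv2.resize(f[130:290,170:360],None,fx=2,fy=2))
E
python3 r.py
```

```text
5.7333 [548.5  61.1 143.8] [ 0.8 -0.3 -1. ] 0.0
side 16 [127.2  27.8 155.8] ang 1.157
scene 103 [133.3  -2.4 150.5] ang 1.209
```

Request:
apply_moves(
  series="0 0 0 0 1; 0 0 0 0 1; 0 0 0 0 1",
)

```text
time: 6.03
tool_pos: [548.9, 61.2, 145.2]
tcp_rot: [-180.0, -0.0, -4.1]
ft_force: [-0.5, 0.5, 0.1]
finger_gap: -0.0
grip_force: 0.0
```

```bash
python3 r.py
```

```text
6.0833 [548.9  61.2 145.2] [ 0.2 -0.6 -0.4] 0.0
side 23 [136.2  25.2 125.8] ang 1.384
scene 75 [141.2  -3.6 122.8] ang 1.411
```

Request:
apply_moves(
  series="0 0 -0.1 0 0; 0 0 -0.1 0 0; -0.04 0.124 0 0 -1; -0.04 0.124 0 0 -1; -0.04 0.124 0 0 -1",
)

```text
time: 6.55
tool_pos: [504.9, -48.2, 206.1]
tcp_rot: [180.0, -0.1, -4.0]
ft_force: [0.6, -0.5, -0.2]
finger_gap: 60.7
grip_force: 0.0
```

Request:
apply_moves(
  series="-0.04 0.124 0 0 -1; -0.04 0.124 0 0 -1; -0.04 0.124 0 0 -1; -0.04 0.124 0 0 -1; 0 0 0 0 -1",
)

```text
time: 6.97
tool_pos: [443.9, -198.2, 205.4]
tcp_rot: [179.8, 0.0, -4.4]
ft_force: [-0.2, 0.7, 0.4]
finger_gap: 85.1
grip_force: 0.0
```

```bash
python3 r.py 1; cat > w.py <<'E'
from h import *
st=sense();s=snapshot("wrist");T=np.eye(4);T[:3,:3]=R.from_euler("xyz",st["tcp_rot"],degrees=True).as_matrix();T[:3,3]=st["tool_pos"]
P=cloud(s,T@np.array(s["tool_from_camera"]));H=cv2.cvtColor(s["frame"],cv2.COLOR_BGR2HSV).astype(int)
g=(H[...,0]>45)&(H[...,0]<80)&(H[...,1]>90)&(s["depth"]>0);q=P[g]
print(st["tool_pos"].round(1),st["finger_gap"],g.sum())
t=P[(P[...,2]>64)&(P[...,2]<80)&(np.hypot(P[...,0]-447,P[...,1]+193)<60)]
print(len(t),np.median(t[:,2]),cv2.minEnclosingCircle(t[:,:2].astype(np.float32)),t.mean(0),t.min(0),t.max(0))
cv2.imwrite("pics/w.png",s["frame"])
E
python3 w.py; python3 -c "
import cv2,numpy as np
a=cv2.resize(cv2.imread('pics/w.png'),(400,300));b=cv2.resize(cv2.imread('pics/r_side.png'),(380,300));cv2.imwrite('pics/v4.png',np.hstack([a,b]))"
```

```text
7.0167 [ 445.  -195.6  205.3] [-0.2  0.2 -0.1] 0.0
side 30 [135.9   6.4 126. ] ang 1.382
plane 595 [  0.13695806 105.54156849] ang 1.4346850835931102 z@75 115.8134232713216
scene 68 [141.1  -4.9 123.3] ang 1.407
plane 1059 [  0.14570112 103.23853106] ang 1.426113292399142 z@75 114.16611496153497
[ 445.8 -193.9  205.3] 85.5947226418269 0
3563 70.89641819356927 ((446.29205322265625, -192.1901092529297), 27.910261154174805) [ 447.95344722 -192.28814374   70.66869545] [ 418.72875988 -219.72049138   64.05842925] [ 473.97212617 -164.57429762   74.05892765]
```

View pics/v4.png

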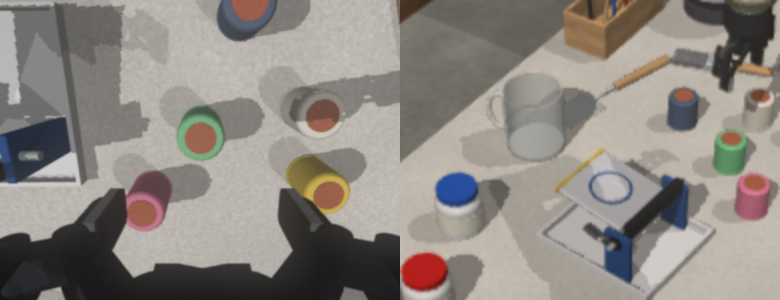

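The rest has snapped down to about 1.43 rad, with the ring showing on top (right half, (610,187)). The green cup (left half, (200,135)) lies between the open fingers, so I grasp it.

Request:
apply_moves(
  series="0.003 -0.005 0.12 0 -1; 0 0 0.12 0 -1; 0 0 0.12 0 -1; 0 0 0.12 0 -1; 0 0 0.08 0 -1",
)

```text
time: 7.53
tool_pos: [446.3, -188.4, 33.6]
tcp_rot: [-179.9, 0.2, -4.0]
ft_force: [-0.0, 0.8, -0.6]
finger_gap: 85.6
grip_force: 0.0
```

Request:
apply_moves(
  series="0 0 0.04 0 -1; 0 0 0 0 -1; 0 0 0 0 0.2; 0 0 0 0 0.4; 0 0 0 0 0.6",
  squeeze=25,
)

```text
time: 7.95
tool_pos: [449.4, -191.9, 27.7]
tcp_rot: [179.9, -0.2, -4.1]
ft_force: [0.3, 0.6, 0.3]
finger_gap: 55.5
grip_force: 26.5
```

Request:
apply_moves(
  series="0 0 0 0 0.6; 0 0 0 0 0.6; 0 0 0 0 0.6; 0 0 0 0 0.6",
)

```text
time: 8.28
tool_pos: [449.4, -191.9, 27.6]
tcp_rot: [179.9, -0.2, -4.1]
ft_force: [0.6, 1.3, 6.8]
finger_gap: 55.8
grip_force: 27.0
```

Request:
apply_moves(
  series="0 0 -0.02 0 0.6; 0 0 -0.06 0 0.6; 0 0 -0.1 0 0.6; 0 0 -0.12 0 0.6; 0 0 -0.12 0 0.6",
)

```text
time: 8.7
tool_pos: [446.4, -190.7, 152.5]
tcp_rot: [-180.0, 0.1, -4.2]
ft_force: [1.0, -0.1, -1.9]
finger_gap: 55.7
grip_force: 27.5
```

Request:
apply_moves(
  series="0 0 -0.1 0 0.6; 0.01 -0.04 -0.03 0 0.6; 0.02 -0.088 0 0 0.6; 0.02 -0.088 0 0 0.6; 0.02 -0.088 0 0 0.6",
)

```text
time: 9.12
tool_pos: [475.2, -101.0, 191.4]
tcp_rot: [180.0, -0.1, -4.2]
ft_force: [0.6, -0.7, -1.8]
finger_gap: 55.6
grip_force: 27.6
```

Request:
apply_moves(
  series="0.02 -0.088 0 0 0.6; 0.02 -0.088 0 0 0.6; 0.02 -0.088 0 0 0.6; 0.02 -0.088 0 0 0.6; 0.02 -0.088 0 0 0.6",
)

```text
time: 9.53
tool_pos: [514.4, 29.1, 190.9]
tcp_rot: [180.0, -0.0, -4.2]
ft_force: [0.8, -1.1, -2.5]
finger_gap: 55.3
grip_force: 27.6
```

Request:
apply_moves(
  series="0.02 -0.088 0 0 0.6; 0.01 -0.04 0 0 0.6; 0 0 0 0 0.6; 0 0 0 0 0.6",
)

```text
time: 9.87
tool_pos: [525.9, 65.6, 190.3]
tcp_rot: [180.0, 0.0, -4.0]
ft_force: [-0.5, -1.0, -2.7]
finger_gap: 55.7
grip_force: 27.6
```

```bash
python3 - <<'E'
from h import *
st=sense();print(st)
c={}
for n in("side","scene"):
    s=snapshot(n);P=cloud(s);H=cv2.cvtColor(s["frame"],cv2.COLOR_BGR2HSV).astype(int)
    g=(H[...,0]>45)&(H[...,0]<80)&(H[...,1]>90)&(np.hypot(P[...,0]-527,P[...,1]-66)<60);q=P[g]
    print(n,len(q),np.percentile(q,[2,50,98],axis=0).round(1).tolist())
    c[n]=cv2.resize(s["frame"][130:290,190:380],(390,320))
cv2.imwrite("pics/v5.png",np.hstack([c["side"],c["scene"]]))
E
```

```text
{'time': 9.8667, 'joint_pos': array([ 1.59182809e+00, -2.08249265e+00,  9.94255516e+01, -3.27887908e-02,
        8.26651234e+01,  9.56455980e+01]), 'qd': array([-1.65713533, -0.47388849,  0.70918115, -0.35322459, -0.07656213,
       -0.35584019]), 'joint_efforts': array([  1.35120861, -48.48910332, -51.01019382,   0.26527039,
        -0.06853865,   0.18699227]), 'tool_pos': array([525.90359966,  65.62738137, 190.3314355 ]), 'tcp_rot': array([ 1.79966833e+02,  4.94464298e-03, -4.04958296e+00]), 'ft_force': array([-0.47182911, -0.96388623, -2.68815511]), 'wrist_torque': array([-0.03456558, -0.01859825,  0.05874681]), 'grip_force': 27.606815909966826, 'finger_gap': 55.740179984446875}
side 193 [[493.5, 52.0, 167.6], [503.4, 84.9, 203.3], [529.7, 95.2, 235.6]]
scene 337 [[528.2, 36.4, 171.6], [547.0, 56.1, 211.5], [553.2, 90.8, 246.0]]
```

View pics/v5.png

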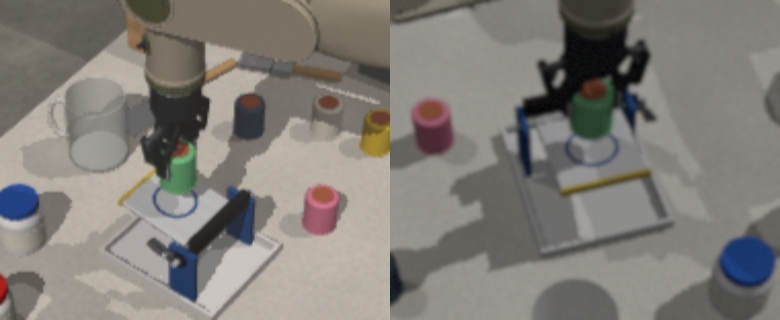

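The cup hangs over the ring (left half, (175,200); right half, (592,148)). I lower it slowly until it touches.

Request:
apply_moves(
  series="0.01 0 0.04 0 0.6; 0 0 0.035 0 0.6; 0 0 0.025 0 0.6; 0 0 0.015 0 0.6; 0 0 0 0 0.6",
)

```text
time: 10.38
tool_pos: [527.6, 64.9, 153.2]
tcp_rot: [180.0, 0.2, -4.2]
ft_force: [-0.5, -0.6, -2.5]
finger_gap: 55.4
grip_force: 27.6
```

Request:
apply_moves(
  series="0 0 0.007 0 0.6; 0 0 0.005 0 0.6",
)

```text
time: 10.55
tool_pos: [529.2, 65.3, 152.1]
tcp_rot: [-180.0, -0.0, -4.1]
ft_force: [0.4, 0.9, -2.3]
finger_gap: 55.6
grip_force: 27.6
```

Request:
apply_moves(
  series="0 0 0.005 0 0.6; 0 0 0 0 0.6",
)

```text
time: 10.72
tool_pos: [529.1, 65.3, 150.4]
tcp_rot: [180.0, -0.0, -4.1]
ft_force: [1.0, -0.5, -3.0]
finger_gap: 55.4
grip_force: 27.6
```

Request:
apply_moves(
  series="0 0 0.005 0 0.6; 0 0 0 0 0.6",
)

```text
time: 10.88
tool_pos: [529.1, 65.3, 148.9]
tcp_rot: [180.0, -0.0, -4.1]
ft_force: [-0.1, -0.1, -2.4]
finger_gap: 55.3
grip_force: 27.6
```

Request:
apply_moves(
  series="0 0 0.004 0 0.6; 0 0 0 0 0.6",
)

```text
time: 11.05
tool_pos: [529.0, 65.3, 147.7]
tcp_rot: [180.0, 0.0, -4.1]
ft_force: [-0.7, 0.4, -2.5]
finger_gap: 55.6
grip_force: 27.6
```

Request:
apply_moves(
  series="0 0 0.004 0 0.6; 0 0 0 0 0.6",
)

```text
time: 11.22
tool_pos: [529.1, 65.3, 146.5]
tcp_rot: [-180.0, -0.0, -4.1]
ft_force: [-0.5, 0.7, -2.1]
finger_gap: 55.3
grip_force: 27.7
```

Request:
apply_moves(
  series="0 0 0.004 0 0.6; 0 0 0 0 0.6",
)

```text
time: 11.38
tool_pos: [529.3, 65.3, 146.2]
tcp_rot: [-180.0, -0.0, -4.1]
ft_force: [-2.7, -0.8, 3.9]
finger_gap: 55.3
grip_force: 28.1
```

Request:
apply_moves(
  series="0 0 0.004 0 0.6; 0 0 0 0 0.6",
)

```text
time: 11.55
tool_pos: [529.4, 65.4, 146.0]
tcp_rot: [-180.0, -0.1, -4.1]
ft_force: [-6.7, -0.2, 10.5]
finger_gap: 55.6
grip_force: 28.6
```

Contact made, so I ease off slightly and open the fingers gradually.

Request:
apply_moves(
  series="0 0 -0.004 0 0.6; 0 0 0 0 0.6",
  squeeze=20,
)

```text
time: 11.72
tool_pos: [529.3, 65.3, 146.2]
tcp_rot: [-180.0, -0.1, -4.1]
ft_force: [-3.3, -0.9, 5.3]
finger_gap: 55.8
grip_force: 28.2
```

Request:
apply_moves(
  series="0 0 0 0 0.33; 0 0 0 0 0.3; 0 0 0 0 0.26; 0 0 0 0 0.22; 0 0 0 0 0.15",
)

```text
time: 12.13
tool_pos: [529.3, 65.3, 146.1]
tcp_rot: [-180.0, -0.0, -4.1]
ft_force: [-3.1, 0.5, 6.1]
finger_gap: 55.6
grip_force: 28.2
```

Request:
apply_moves(
  series="0 0 0 0 0; 0 0 0 0 -0.2; 0 0 0 0 -0.35; 0 0 0 0 -0.35; 0 0 0 0 -0.35",
)

```text
time: 12.55
tool_pos: [529.1, 65.3, 145.1]
tcp_rot: [-180.0, 0.0, -4.1]
ft_force: [0.6, 0.1, 0.3]
finger_gap: 57.6
grip_force: 0.0
```

```bash
cat > c.py <<'E'
from h import *
c={}
for n in("side","scene"):
    s=snapshot(n);P=cloud(s);H=cv2.cvtColor(s["frame"],cv2.COLOR_BGR2HSV).astype(int)
    g=(H[...,0]>45)&(H[...,0]<80)&(H[...,1]>90)&(np.hypot(P[...,0]-527,P[...,1]-66)<80);q=P[g]
    print(n,len(q),np.percentile(q,[2,50,98],axis=0).round(1).tolist())
    c[n]=cv2.resize(s["frame"][130:290,190:380],(390,320))
cv2.imwrite("pics/v6.png",np.hstack([c["side"],c["scene"]]))
E
python3 c.py
```

```text
side 174 [[490.0, 52.2, 118.0], [503.0, 87.9, 160.0], [527.9, 97.1, 185.6]]
scene 331 [[527.9, 38.0, 127.5], [544.1, 57.2, 161.8], [553.4, 91.5, 201.0]]
```

View pics/v6.png

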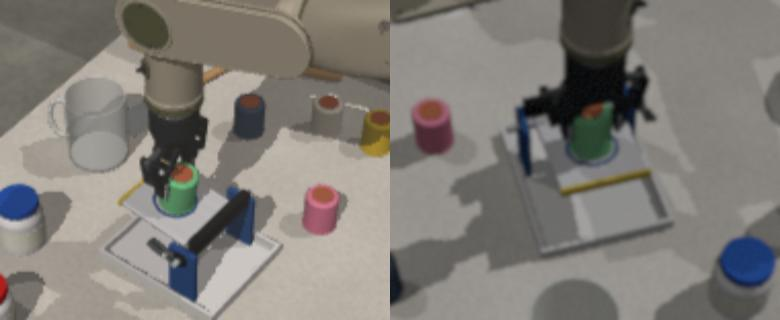

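The cup stands on the ring (left half, (177,195); right half, (592,145)). The fingers are just off it, so I open wider, wait and go straight up.

Request:
apply_moves(
  series="0 0 0 0 -0.6; 0 0 0 0 -0.9; 0 0 0 0 -0.9; 0 0 0 0 -0.9; 0 0 0 0 -0.9",
)

```text
time: 13.07
tool_pos: [529.1, 65.3, 145.3]
tcp_rot: [180.0, -0.0, -4.1]
ft_force: [0.0, -0.7, 0.3]
finger_gap: 81.0
grip_force: 0.0
```

Request:
apply_moves(
  series="0 0 -0.02 0 -0.9; 0 0 -0.06 0 -0.9; 0 0 -0.1 0 -0.9; 0 0 -0.12 0 -0.9; 0 0 -0.12 0 -0.9",
)

```text
time: 13.48
tool_pos: [528.3, 65.3, 272.6]
tcp_rot: [180.0, 0.1, -4.1]
ft_force: [2.0, -0.4, 0.8]
finger_gap: 81.1
grip_force: 0.0
```

Request:
apply_moves(
  series="-0.06 0.06 -0.03 0 -0.9; -0.08 0.1 0 0 -0.9; -0.08 0.1 0 0 -0.9; -0.04 0.05 0 0 -0.9; 0 0 0 0 -0.9",
)

```text
time: 13.9
tool_pos: [442.8, -24.1, 281.3]
tcp_rot: [179.9, -0.1, -4.3]
ft_force: [-0.2, -0.0, -0.1]
finger_gap: 81.0
grip_force: 0.0
```

```bash
python3 c.py; python3 r.py 1
```

```text
side 197 [[490.8, 50.8, 115.9], [510.3, 89.3, 161.2], [534.4, 95.8, 186.5]]
scene 355 [[450.3, 37.5, 122.3], [543.2, 56.5, 157.7], [552.4, 82.5, 186.9]]
14.05 [444.9 -21.7 280.9] [ 0.3 -0.1  0.1] 0.0
side 31 [137.1   2.  124.9] ang 1.391
plane 348 [  0.13463031 105.47180469] ang 1.4369706921606966 z@75 115.56907774239826
scene 64 [141.1  -6.5 123.5] ang 1.406
plane 651 [  0.13135535 104.55946728] ang 1.4401887270811935 z@75 114.41111869228655
```

View pics/v6.png

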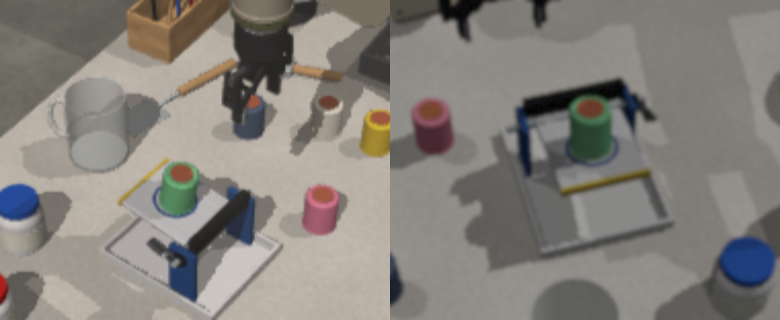

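The cup stands on the ring (left half, (178,190); right half, (592,128)), the rest is still down at about 1.43 rad, and the gripper is clear of everything.

```bash
python3 -c "from bench import *;print(hand_in())"
```

```text
the job is handed in; nothing more can be done
None
```

I folded the rest down until it snapped onto its stop by itself, set the green cup mouth down on its ring mark, and handed the job in at about 14 s of robot time.

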